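# Tamp the proud slugs level in the charging bin

## Task

Two of the five amber slugs in the charging bin ride up between their neighbours. Take the tamper by its handle and, reaching in under the guard bars, press the proud slugs down with its foot, firmly but with no more than about 40 N, until all five slugs lie level side by side on the bin floor; do not touch the slugs with the gripper. Then stand the tamper back on its foot on the worktop right of the bin, let it go, and leave the jar, the timer and the dish where they are.

Things in the scene. Friction and masses are not known exactly. Their poses are not given: they have to be found in the camera images.
- slug_bin: Fixed open aluminium bin, 118 mm (x) by 281 mm (y), one row of slugs along its y. Origin on the worktop under the middle of the level row; x points away from the robot. Inner floor 8 mm up; long walls 46 mm high, inner faces at x = -53 and +53 mm; end walls 52 mm high, inner faces at y = -106 mm (the row starts here) and y = +151 mm. A guard of bars stands over it (see guard_bar).
- end_plate (a joint): Position in m of the grey plate that closes the row at the bin's +y end: 0 at the start, its face then at y = +83 mm of the bin; grows toward +y to 0.034. No spring: a friction brake of about 2.2 N holds it, and it stays where it is pushed. With all slugs level it ends near 0.023 to 0.03. Nothing to grip on it.
- tamper: Loose tamper, 0.35 kg: flat steel foot 84 (its x) by 56 (y) by 12 mm; a black blade handle rises from the foot's middle, leaning 27 degrees from vertical to the tamper's own -x, 16 mm thick (y), 24 mm wide, its end at most 100 mm up and 53 mm to -x. Starts standing on its foot on the worktop, right of the bin. Origin: middle of the foot's underside, z up.
- tamper_grip (a point): middle of the tamper's handle, where to grip its 16 mm thickness: 27 mm to -x of the tamper's origin and 65.5 mm above its underside; 60 mm from the foot's top measured along the handle.
- slug_a: Amber waxy slippery slug, cylinder 42.4 mm by 99 mm long, 0.12 to 0.15 kg; axis = its own y, lying along the bin's x. Origin on its skin, turns as it rolls: use slug_a_mid. At the start on the floor, against the fixed end wall.
- slug_a_mid (a point): middle of slug_a, on its axis: 29 mm over the worktop when it lies level on the bin floor, about 50 mm when it stands proud at the start.
- slug_b: Amber waxy slippery slug, cylinder 42.4 mm by 99 mm long, 0.12 to 0.15 kg; axis = its own y, lying along the bin's x. Origin on its skin, turns as it rolls: use slug_b_mid. At the start on the floor, mid-row.
- slug_b_mid (a point): middle of slug_b, on its axis: 29 mm over the worktop when it lies level on the bin floor, about 50 mm when it stands proud at the start.
- slug_c: Amber waxy slippery slug, cylinder 42.4 mm by 99 mm long, 0.12 to 0.15 kg; axis = its own y, lying along the bin's x. Origin on its skin, turns as it rolls: use slug_c_mid. At the start on the floor, against the grey end plate.
- slug_c_mid (a point): middle of slug_c, on its axis: 29 mm over the worktop when it lies level on the bin floor, about 50 mm when it stands proud at the start.
- slug_d: Amber waxy slippery slug, cylinder 42.4 mm by 99 mm long, 0.12 to 0.15 kg; axis = its own y, lying along the bin's x. Origin on its skin, turns as it rolls: use slug_d_mid. Starts proud, riding in the gap between slug_a and slug_b. Pressed at its middle it drives its neighbours apart and drops between them (3 to 8 N if pressed first; 8 to 18 N if second, as the end plate must give).
- slug_d_mid (a point): middle of slug_d, on its axis: 29 mm over the worktop when it lies level on the bin floor, about 50 mm when it stands proud at the start.
- slug_e: Amber waxy slippery slug, cylinder 42.4 mm by 99 mm long, 0.12 to 0.15 kg; axis = its own y, lying along the bin's x. Origin on its skin, turns as it rolls: use slug_e_mid. Starts proud, riding in the gap between slug_b and slug_c. When one proud slug is pressed down, the other first rises about 8 mm and shifts some 6 mm along the row.
- slug_e_mid (a point): middle of slug_e, on its axis: 29 mm over the worktop when it lies level on the bin floor, about 50 mm when it stands proud at the start.
- blue_jar: bystander: plastic jar with a blue lid, 59 mm wide, 72 mm high, behind the bin; origin under its middle
- bench_timer: bystander: pale bench timer 70 x 59 x 33 mm, left of the bin; origin under its middle
- dish: bystander: flat round dish 60 mm wide, 12 mm high, right of the bin, behind the tamper; origin under its middle
- guard_bar (a point): Middle of the guard's upper cross bar, 320 mm up at x = -47 mm of the bin. 10 mm round bars rise from the bin's back corners (x = +62, y = -113 and +156 mm), then from 100 mm up lean to the robot; cross bars along y at (x, z) = (+14, 200) and (-47, 320) mm. An upright gripper over the bin hits them; a tool leaning 27 degrees back to the robot, fingertips forward, passes below.
There are look-alikes about, which are no part of the job. What is shaped like the tamper but purple is not meant. What is shaped like the slug_a but red is not meant.

How it is judged:
By the outcome, as a careful person would: the job done as asked, in the order asked, and still so for the second after the job is handed in, with the robot touching nothing.
It also fails if it takes over 64 s, if anything falls off the work surface, if the arm or the gripper's body presses on something with over 40 N, if the wrist force passes 120 N, or if a joint passes its speed limit or range.

## Robot

A 6-joint arm with a two-finger parallel gripper is mounted at the origin on a cart in front of the work surface, level with it; the furniture and walls round the work are solid. World frame = base frame: x ahead of the robot, y to its left, z up, the work surface at z = 0. Lengths are in mm, angles in degrees, forces in N, time in s.
With the tool pointing down it reaches from about 350 to 850 mm from the base axis. Payload 8.1 kg.
Tool frame: the origin (TCP) lies midway between the tips of the shut fingers; the grasp point (between the pads) lies 19 mm behind it; x points along the fingers, z is the direction in which the jaws open and shut, and the axes are right-handed (so a half turn about x gives the same grasp; the last joint's range is limited). The gripper opens to 85 mm and grips with 20 to 120 N. Pads are 22 mm wide; open, the fingers measure 114 mm over their backs; the gripper's body (76 mm by 85 mm) begins 54 mm behind the grasp point. The pads swing forward as they close: fully open they stand 13 mm farther back than shut.
Start: joints at [60.539, 7.471, 85.268, -0, 87.261, -4.893], TCP at [249.448, 545.693, 231.292] pointing down, gripper open.
Joint ranges: [-169.43, 169.43], [-51.17, 129.36], [1.28, 143.12], [-76.62, 256.62], [0, 156.53], [-152.29, 152.29]. Speed limits (degrees/s): [136.94, 136.94, 159.86, 180, 180, 180].

## Interface

Orientations are given as [roll, pitch, yaw] about the fixed x, y, z axes, in that order (R = Rz(yaw) Ry(pitch) Rx(roll)).
In Python, from bench import r gives the robot as it stands. The module is installed in compiled form; this text tells all that it offers.
- The arm moves only by the tool servo_tool, never from a script. Its argument "commands" is a list that holds one entry, the list of rows, each a list of 7 numbers: the closure in counts, from 0 (fully open) to 255 (shut), then the shift along the tool's x, y, z in cm, then the turn, a rotation vector about the tool's x, y, z in degrees. A call has 1 to 8 rows; each row is the pose to reach, as a shift and turn from the pose commanded when the call began, along the tool's axes at that moment; what a row does not reach only later rows make up. A row lasts 1/10 s, in which the tool goes at most 50 mm and 8.59 degrees, less where a joint would pass 70% of its speed; a pose out of reach is approached as far as the arm can. A call with a gripper value outside its range is refused whole. The fingers move at their own pace and stop on an object; "force" is the grip in N (left out, the last holds). Time passes only in rows, so rows that repeat a pose let the fingers close. It gives the time, the measured TCP pose, the force and the opening at its end, in the units of the state.
- r.sense(): the state, without advancing time (a new reading comes with each control period).
- r.snapshot(name): name is "scene" or "side" or "wrist"; returns (picture, depth): 384x512x3 uint8, red, green, blue; 384x512 float32, mm along the optical axis (not along the pixel's ray), 0 where there is no reading.
- r.calibration(name): a dict with "fx", "fy", "cx", "cy" (pixels), "dist" ([k1, k2, p1, p2, k3] as OpenCV has them; the pictures are not rectified), "pose" (4x4, takes a point from camera to world coordinates). Camera axes: x right, y down, z forward; pixel columns grow to the right and rows downward; lengths in mm; the calibration is good to about 2 mm. A picture is of the moment at which its call begins: read the wrist's pose just before it. calibration takes no time and is no camera call; for the wrist camera it gives the pose at the moment of the call.
- r.hand_in(): hands the job in, once; it reports no verdict.
The state is a dict: "time": time; "joint_pos": joint angles; "qd": joint speeds; "joint_efforts": joint torques, N m; "tool_pos": TCP position; "tcp_rot": TCP orientation; "ft_force": force on the tool from outside, world axes, zero at the start; "wrist_torque": the same for the moment, N m; "finger_gap": finger opening in mm.
Only numpy, scipy, OpenCV 4.12 (cv2) and the standard library are available. Lean on these libraries where they do the work, as an engineer would, in place of code of your own. Each camera call takes 0.05 s, during which the arm holds its last target.

## Working session

There is one attempt and no reset: what is moved stays moved. The work goes in short steps, Python scripts to look and compute and a tool call to move; the robot and the scene stay as the last step left them, time stands still between calls to the robot, and variables do not carry over. Pictures are saved under pics/ and viewed, and the job is handed in when it is done.

Besides the shell and the picture viewer there is one more tool, called after "Request:" by a JSON object that holds its "api" and its "payload". servo_tool: Moves the arm, as the interface text tells. Its arguments: {"type":"object","properties":{"commands":{"type":"array","items":{"type":"array","items":{"type":"array","items":{"type":"number"}}}},"force":{"type":"number"}},"required":["commands"]}

```bash
mkdir -p pics
cat > h.py <<'E'
import numpy as np, cv2
from bench import r
from scipy.spatial.transform import Rotation as R
def snap(n,f):
    c=r.calibration(n); im,d=r.snapshot(n)
    cv2.imwrite(f'pics/{f}.png',im[:,:,::-1]); np.savez(f'pics/{f}.npz',im=im,d=d,**{k:np.array(v) for k,v in c.items()})
    return im,d,c
def load(f):
    z=np.load(f'pics/{f}.npz'); return z['im'],z['d'],z
def pts(uv,d,c):
    K=np.array([[c['fx'],0,c['cx']],[0,c['fy'],c['cy']],[0,0,1]],float)
    uv=np.array(uv,float).reshape(-1,1,2)
    n=cv2.undistortPoints(uv,K,np.array(c['dist'],float)).reshape(-1,2)
    p=np.c_[n,np.ones(len(n))]*np.array(d).reshape(-1,1)
    T=np.array(c['pose']); return p@T[:3,:3].T+T[:3,3]
def cloud(d,c):
    v,u=np.mgrid[:384,:512]; P=pts(np.c_[u.ravel(),v.ravel()],d.ravel(),c).reshape(384,512,3); P[d==0]=np.nan; return P
E
python3 - <<'E'
from h import *
print(r.sense())
for n in('scene','side'):
    im,d,c=snap(n,n+'0'); print(n,c['fx'],c['cx'],c['cy'],c['dist'],np.round(c['pose'],3))
E
```

```text
{'time': 0.0, 'joint_pos': array([ 6.05357693e+01,  7.51537433e+00,  8.53307860e+01, -9.46674421e-04,
        8.72600395e+01, -4.89442934e+00]), 'qd': array([ 0.01441906,  0.05918287,  0.02755377,  0.02134661, -0.04829146,
       -0.02567721]), 'joint_efforts': array([-5.02765019e-03, -5.69439340e+01, -5.00524557e+01, -6.56753327e-04,
        1.57279830e-02,  6.83642293e-05]), 'tool_pos': array([249.20657174, 545.19160699, 230.22720211]), 'tcp_rot': array([ 175.61566697,   89.89379596, -118.95408826]), 'ft_force': array([-0.50381257, -0.27863746, -0.24996138]), 'wrist_torque': array([ 0.02489336,  0.00054565, -0.00996213]), 'finger_gap': 85.51461480476516}
scene 372.8001014032746 255.4401498685464 194.8162169890575 [-0.00684962  0.          0.          0.          0.        ] [[ 8.080000e-01 -4.670000e-01  3.610000e-01  1.289830e+02]
 [-5.900000e-01 -6.290000e-01  5.060000e-01 -7.263790e+02]
 [-9.000000e-03 -6.220000e-01 -7.830000e-01  1.239401e+03]
 [ 0.000000e+00  0.000000e+00  0.000000e+00  1.000000e+00]]
side 372.5799276992114 253.5820463541245 192.29960502339082 [-0.07513308  0.          0.          0.          0.        ] [[-9.220000e-01 -1.740000e-01  3.460000e-01  1.125870e+02]
 [-3.880000e-01  3.990000e-01 -8.310000e-01  1.108696e+03]
 [ 6.000000e-03 -9.000000e-01 -4.360000e-01  7.955620e+02]
 [ 0.000000e+00  0.000000e+00  0.000000e+00  1.000000e+00]]
```

View pics/scene0.png

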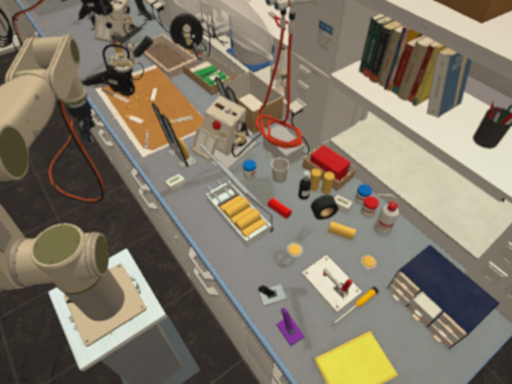

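View pics/side0.png

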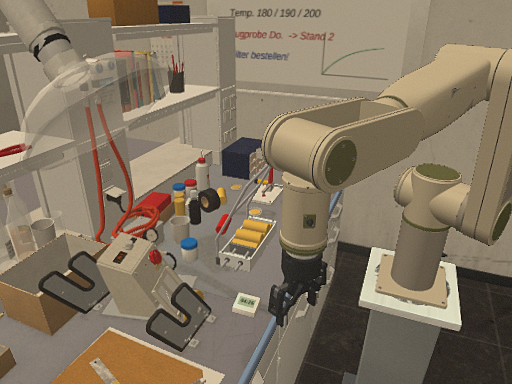

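Run:
```python
from h import *
im,d,c=load('scene0')
cr=im[160:350,190:320]; cv2.imwrite('pics/c1.png',cv2.resize(cr,None,fx=3.1,fy=3.1,interpolation=cv2.INTER_CUBIC)[:,:,::-1])
im2,d2,c2=load('side0')
cr=im2[205:285,200:295]; cv2.imwrite('pics/c2.png',cv2.resize(cr,None,fx=7,fy=7,interpolation=cv2.INTER_CUBIC)[:,:,::-1])
P=cloud(d,c)
for u,v in [(271,298),(264,290),(283,298),(240,210),(290,335),(294,250),(249,163),(176,181)]: print(u,v,P[v,u].round(1),im[v,u])
```

```text
271 298 [ 469.9 -330.8   10.4] [147 153 144]
264 290 [ 447.4 -319.6   85.7] [27 28 29]
283 298 [ 502.3 -356.3   13.5] [164 167 158]
240 210 [583.1  18.1  48.7] [146 111  46]
290 335 [ 441.6 -467.9   15. ] [115  54 129]
294 250 [ 656.3 -231.1    7.6] [234 187  77]
249 163 [745.9 184.   74.2] [ 20 112 176]
176 181 [455.5 313.9  36.2] [217 218 189]
```

View pics/c1.png

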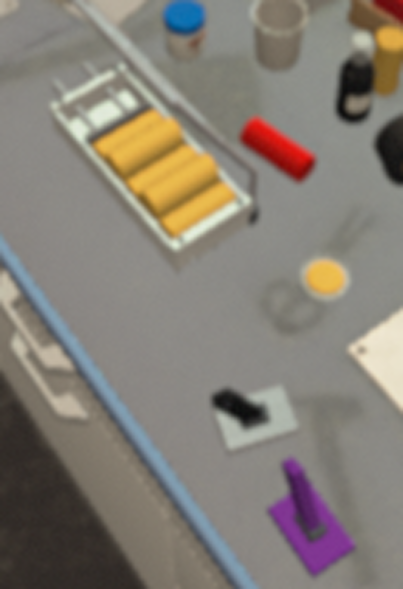

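View pics/c2.png

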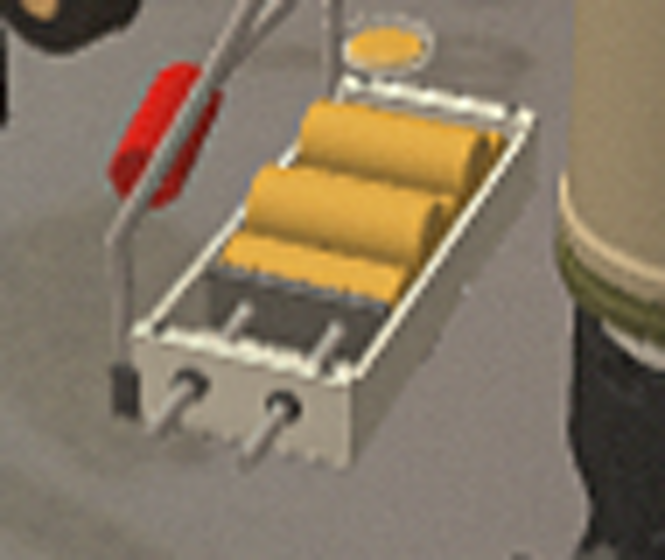

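Candidates: steel foot with a black handle at scene (270,295), and a purple one at (288,328). The first fits the description, so that's the tamper. The amber row in the bin at (240,212) holds the slugs; the red cylinder at (279,207) is the look-alike.

Run:
```python
from h import *
for n in('scene0','side0'):
    im,d,c=load(n); P=cloud(d,c); X,Y,Z=P[...,0],P[...,1],P[...,2]
    hsv=cv2.cvtColor(im,cv2.COLOR_RGB2HSV)
    if n=='scene0':
        m=(X>390)&(X<540)&(Y>-400)&(Y<-270)
        ft=m&(Z>7)&(Z<20)&(hsv[...,2]>100)
        f=P[ft]; print('foot n',len(f),'mean',np.nanmean(f,0), cv2.minAreaRect(f[:,:2].astype(np.float32)))
        v,u=np.nonzero(ft); print('pix',u.min(),u.max(),v.min(),v.max())
        h=P[m&(Z>20)]; print('handle',len(h)); 
        for z0 in range(20,110,15):
            q=h[(h[:,2]>=z0)&(h[:,2]<z0+15)]
            if len(q): print(z0,len(q),q.mean(0).round(1))
    m=(X>480)&(X<720)&(Y>-150)&(Y<220)&(hsv[...,0]>12)&(hsv[...,0]<28)&(hsv[...,1]>130)&(Z>10)&(Z<90)
    q=P[m]; print(n,'amber',len(q),cv2.minAreaRect(q[:,:2].astype(np.float32)),q[:,2].max())
    m=(X>480)&(X<720)&(Y>-200)&(Y<250)&(Z>38)&(Z<62)&(hsv[...,1]<60)
    q=P[m]; print(n,'rim',len(q),cv2.minAreaRect(q[:,:2].astype(np.float32)))
```

```text
foot n 274 mean [ 480.47850315 -328.07396796   12.81480499] ((466.3825988769531, -327.5890197753906), (139.37461853027344, 82.1998519897461), 13.305624008178711)
pix 252 285 277 312
handle 144
20 37 [ 477.5 -327.8   24.9]
35 19 [ 469.2 -323.9   42.4]
50 18 [ 463.  -322.1   57.6]
65 19 [ 454.4 -319.7   72.3]
80 33 [ 444.5 -313.2   88.9]
95 18 [ 445.8 -312.7   98.1]
scene0 amber 945 ((579.1683349609375, 1.8054351806640625), (105.21846771240234, 186.89370727539062), 0.0016604100819677114) 80.17789541659135
scene0 rim 535 ((617.058349609375, 45.707176208496094), (317.7939758300781, 204.21726989746094), 89.66303253173828)
side0 amber 718 ((580.5161743164062, -3.5064697265625), (104.70760345458984, 188.76544189453125), 1.723598599433899) 73.66127559380345
side0 rim 519 ((619.5848388671875, 42.14811706542969), (203.9295196533203, 308.2850646972656), 0.9263349771499634)
```

```bash
cat >> h.py <<'E'
def cur():
    s=r.sense(); return s['tool_pos'],R.from_euler('xyz',s['tcp_rot'],degrees=True).as_matrix()
def goal_R(yaw,lean,flip=1):
    """tool x down, leaning: fingertips forward along yaw dir"""
    y=np.radians(yaw);l=np.radians(lean)
    f=np.array([np.cos(y),np.sin(y),0]); x=f*np.sin(l)-np.array([0,0,np.cos(l)])
    z=np.array([-np.sin(y),np.cos(y),0])*flip
    return np.c_[x,np.cross(z,x),z]
def delta(p,Rg,p0=None,R0=None):
    if p0 is None: p0,R0=cur()
    return (R0.T@(np.array(p)-p0)/10).round(2),np.degrees(R.from_matrix(R0.T@Rg).as_rotvec()).round(2)
E
python3 - <<'E'
from h import *
p,R0=cur(); print(p,R0.round(2))
c=r.calibration('wrist'); T=np.array(c['pose']); print(c['fx'],c['dist']); print('cam in tool',R0.T@(T[:3,3]-p)); print((R0.T@T[:3,:3]).round(2))
for fl in(1,-1): print(fl,delta([400,-250,300],goal_R(-20,27,fl)))
# foot rect
im,d,c=load('scene0'); P=cloud(d,c)
X,Y,Z=P[...,0],P[...,1],P[...,2]
m=(X>420)&(X<540)&(Y>-380)&(Y<-270)
v,u=np.nonzero(m&(Z>7)&(Z<20)&(im.min(2)>130)); 
q=pts(np.c_[u,v],d[v,u],c); print(len(q),cv2.minAreaRect(q[:,:2].astype(np.float32)),np.percentile(q[:,2],[5,50,95]))
E
```

```text
[249.18186162 545.26214011 230.31723705] [[-0.   -0.91  0.42]
 [-0.    0.42  0.91]
 [-1.    0.   -0.  ]]
326.30645704005366 [0.02821361 0.         0.         0.         0.        ]
cam in tool [-142.26200063   71.96538933    0.29507507]
[[-0.   -0.29  0.96]
 [ 0.   -0.96 -0.29]
 [ 1.    0.    0.  ]]
1 (array([ -6.86, -46.78, -66.07]), array([ -4.46,  -1.17, -27.  ]))
-1 (array([ -6.86, -46.78, -66.07]), array([170.72, -41.  ,   1.78]))
255 ((480.61920166015625, -318.8550109863281), (96.11936950683594, 86.58663177490234), 4.978676795959473) [ 8.71397479 13.06555521 16.73323817]
```

Run:
```python
from h import *
print(delta([400,20,300],goal_R(0,0)))
```

```text
(array([ -6.9 , -35.55, -41.51]), array([-24.57,  -0.09,  -0.03]))
```

Request:
{"api": "servo_tool", "payload": {"commands": [[[0,-1,-4,-4.5,-4,0,0],[0,-2,-7,-8,-8,0,0],[0,-3,-10,-12,-12,0,0],[0,-4,-14,-16,-16,0,0],[0,-5,-17,-20,-20,0,0],[0,-6,-20,-24,-24.5,0,0],[0,-6.9,-24,-28,-24.5,0,0],[0,-6.9,-27,-31.5,-24.5,0,0]]]}}

```text
time: 0.9
tool_pos: [358.0, 165.7, 299.8]
tcp_rot: [-73.0, 89.9, 17.0]
ft_force: [1.2, -0.6, -0.7]
finger_gap: 85.3
```

Run:
```python
from h import *
print(r.sense()['joint_pos'].round(1),delta([400,20,300],goal_R(0,0)))
```

```text
[ 17.4 -26.7 108.6  -0.   98.  -72.6] (array([ -0.02,  -4.2 , -14.57]), array([-0.02,  0.03,  0.09]))
```

Request:
{"api": "servo_tool", "payload": {"commands": [[[0,0,-1.5,-5,0,0,0],[0,0,-3,-10,0,0,0],[0,0,-4.2,-14.5,0,0,0],[0,0,-4.2,-14.5,0,0,0],[0,0,-4.2,-14.5,0,0,0]]]}}

```text
time: 1.4
tool_pos: [399.5, 21.2, 298.6]
tcp_rot: [71.8, 89.9, 161.5]
ft_force: [0.4, 0.2, -0.4]
finger_gap: 85.4
```

Run:
```python
from h import *
print(r.sense()['joint_pos'].round(1))
im,d,c=snap('wrist','w1'); 
cv2.imwrite('pics/w1b.png',cv2.resize(im,None,fx=1.5,fy=1.5)[:,:,::-1])
print(delta([500,-300,270],goal_R(-20,0)))
```

```text
[ -4.3 -25.6 108.    0.   97.7 -94. ]
(array([  2.84, -10.15, -32.21]), array([19.84,  0.02, -0.05]))
```

View pics/w1b.png

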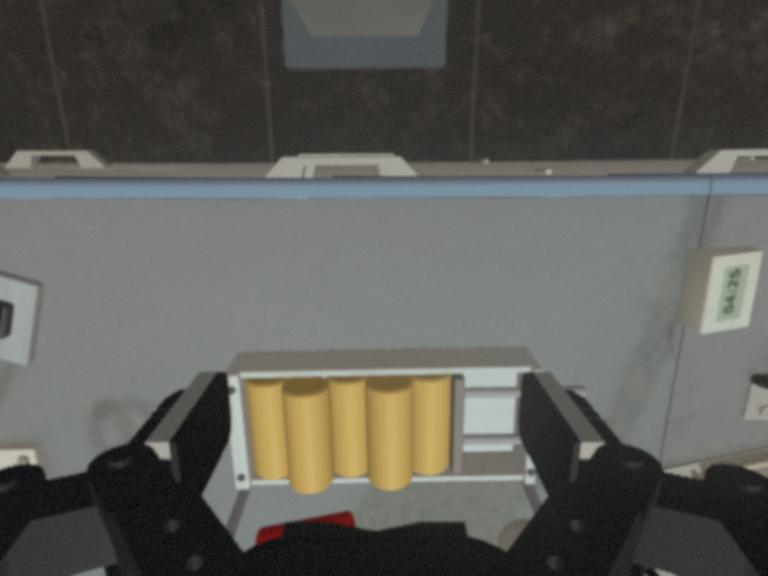

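The bin is seen from above (rows 350–485 of the enlarged image, columns 230–540): amber slugs, two of them proud (columns 310 and 390), the end plate at column 457. The timer is at (735,290).

Run:
```python
from h import *
im,d,c=load('w1'); P=cloud(d,c)
X,Y,Z=P[...,0],P[...,1],P[...,2]
hsv=cv2.cvtColor(im,cv2.COLOR_RGB2HSV)
am=(hsv[...,0]>12)&(hsv[...,0]<28)&(hsv[...,1]>110)
q=P[am&(Z>20)&(Z<90)&(Y>-140)&(Y<180)]
print('amber x',np.percentile(q[:,0],[1,50,99]),'y',np.percentile(q[:,1],[.5,99.5]))
for y in range(-120,110,8):
    s=q[(abs(q[:,1]-y)<4)]
    if len(s)>5: print(y,len(s),np.percentile(s[:,2],[50,95]).round(1),np.percentile(s[:,0],[2,98]).round(0))
# front wall top: bright pixels, per column
w=(im.min(2)>135)&~am
for u in range(160,350,20):
    vs=[v for v in range(225,270) if w[v,u] and 36<Z[v,u]<62]; 
    if vs: print(u,vs[0],vs[-1],P[vs[0],u].round(1),P[vs[-1],u].round(1))
for v in range(255,322,8):
    us=[u for u in range(145,180) if w[v,u] and 36<Z[v,u]<66]; us2=[u for u in range(335,365) if w[v,u] and 36<Z[v,u]<66]
    print(v,[ (P[v,k].round(1).tolist()) for k in (us[:1]+us[-1:]+us2[:1]+us2[-1:])])
```

```text
amber x [528.37690646 572.61436477 626.88143528] y [-93.06150267  89.56478741]
-96 72 [41.8 43.4] [534. 625.]
-88 309 [46.8 49.1] [534. 628.]
-80 370 [49.9 51.3] [534. 628.]
-72 413 [49.6 51. ] [534. 627.]
-64 300 [46.8 49.3] [534. 629.]
-56 308 [63.9 67.6] [533. 624.]
-48 421 [69.3 71.4] [533. 625.]
-40 466 [71.1 72.3] [532. 627.]
-32 472 [69.6 71.4] [532. 626.]
-24 503 [63.5 67.7] [532. 626.]
-16 412 [46.9 55.9] [532. 624.]
-8 370 [49.7 51.1] [531. 626.]
0 385 [49.9 51.3] [531. 625.]
8 375 [47.  49.4] [531. 626.]
16 396 [62.2 66.8] [529. 622.]
24 454 [69.  71.1] [528. 624.]
32 446 [71.1 72.4] [528. 623.]
40 444 [69.9 71.8] [528. 623.]
48 406 [65.1 68.2] [528. 623.]
56 329 [46.8 60. ] [530. 623.]
64 395 [49.3 51.1] [529. 624.]
72 379 [50.1 51.3] [529. 623.]
80 345 [48.  49.8] [530. 624.]
88 234 [41.7 45.1] [532. 624.]
160 248 269 [523.6 -98.4  44.7] [551.4 -99.   50.9]
180 248 251 [523.7 -71.8  45. ] [527.7 -71.9  45.7]
200 247 250 [522.6 -45.2  44.5] [526.  -45.1  46.5]
220 247 249 [522.  -18.4  46.1] [524.7 -18.5  46.6]
240 246 249 [519.9   8.2  47.6] [525.8   8.1  44.6]
260 246 249 [521.2  34.7  45.4] [528.6  35.   39.3]
280 246 249 [520.3  61.1  47.3] [529.3  62.2  38.2]
300 245 248 [520.3  88.   44.7] [525.   88.3  44. ]
320 245 248 [520.5 114.6  44.5] [524.4 114.6  45.4]
340 244 248 [518.9 140.9  44.9] [524.4 141.1  45.6]
255 [[530.5, -106.5, 51.1], [531.6, -99.2, 49.0]]
263 [[540.3, -105.0, 54.6], [542.7, -98.4, 50.4]]
271 [[553.5, -106.8, 52.2], [555.1, -98.3, 49.6]]
279 [[565.3, -106.3, 52.7], [566.0, -98.6, 51.7]]
287 [[578.7, -108.0, 50.9], [578.9, -98.5, 50.7]]
295 [[590.8, -110.2, 51.3], [590.9, -97.9, 51.3]]
303 [[603.6, -110.0, 51.0], [603.5, -97.5, 51.5]]
311 [[615.3, -110.5, 52.6], [616.7, -97.2, 50.9], [618.5, 160.4, 50.1], [617.5, 166.8, 51.5]]
319 [[629.4, -110.7, 51.1], [629.8, -96.8, 50.8], [634.4, 141.5, 46.5], [630.5, 169.2, 51.5]]
```

Request:
{"api": "servo_tool", "payload": {"commands": [[[0,0.3,-1.2,-4,2.5,0,0],[0,0.7,-2.5,-8,5,0,0],[0,1,-3.8,-12,7.5,0,0],[0,1.4,-5,-16,10,0,0],[0,1.8,-6.3,-20,12.5,0,0],[0,2.2,-7.5,-24,15,0,0],[0,2.5,-8.8,-28,17.5,0,0],[0,2.8,-10,-32,20,0,0]]]}}

```text
time: 2.25
tool_pos: [500.9, -296.8, 270.6]
tcp_rot: [20.6, 90.0, 90.6]
ft_force: [-0.1, 0.7, 0.9]
finger_gap: 85.3
```

Run:
```python
from h import *
print(r.sense()['tool_pos'],r.sense()['joint_pos'].round(1),r.sense()['qd'].round(1))
im,d,c=snap('wrist','w2'); 
cv2.imwrite('pics/w2b.png',cv2.resize(im,None,fx=1.5,fy=1.5)[:,:,::-1])
```

```text
[ 500.90135897 -296.77977033  270.60941471] [ -35.7    4.    84.9    0.    91.1 -105.7] [-26.2  47.3 -45.6   0.1  -2.   -1.4]
```

View pics/w2b.png

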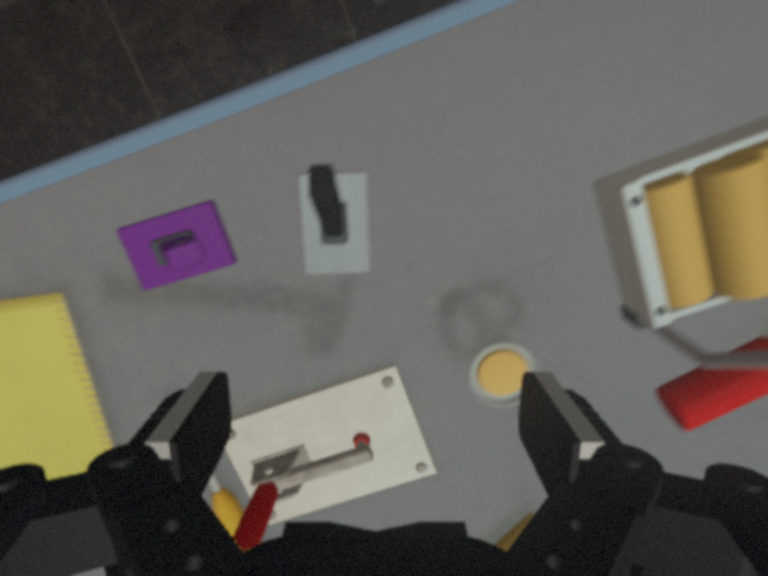

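The tamper (grey foot, black handle) is at enlarged pixels (335,220). The purple one is at (178,245), the dish at (502,373), and the bin's right end at (640,260).

Run:
```python
from h import *
im,d,c=load('w2'); 
roi=np.zeros((384,512),bool); roi[105:195,190:260]=1
P=cloud(d,c)
fm=((im.min(2)>118)&roi).astype(np.uint8)
fm=cv2.morphologyEx(fm,cv2.MORPH_OPEN,np.ones((3,3)))
hm=(im.max(2)<70)&roi
v,u=np.nonzero(fm|0)
hull=cv2.convexHull(np.c_[u,v].astype(np.float32)).reshape(-1,2)
# intersect hull with z=12
T=np.array(c['pose']); 
def onz(uv,z):
    a=pts(uv,np.ones(len(uv)),c); o=T[:3,3]; k=a-o; return o+k*((z-o[2])/k[:,2])[:,None]
f=onz(hull,12); print(len(u),cv2.minAreaRect(f[:,:2].astype(np.float32)), cv2.boxPoints(cv2.minAreaRect(f[:,:2].astype(np.float32))).round(1).tolist())
q=P[hm]; q=q[(q[:,2]>20)&(q[:,2]<110)]
for z in range(20,110,10):
    s=q[(q[:,2]>=z)&(q[:,2]<z+10)]
    if len(s): print(z,len(s),s.mean(0).round(1),np.ptp(s,axis=0).round(0))
g=q[(q[:,2]>30)]; mm=g.mean(0); w=np.linalg.svd(g-mm,full_matrices=False)[2][0]; print('axis',w)
v,u=np.nonzero(hm); hd=cv2.minAreaRect(np.c_[u,v].astype(np.float32)); print(hd)
# dish
```

```text
2066 ((484.5212097167969, -324.7542724609375), (56.73798751831055, 83.3637466430664), 72.18521118164062) [[436.20001220703125, -339.0], [515.5, -364.5], [532.9000244140625, -310.5], [453.5, -285.0]]
20 54 [ 487.8 -327.6   24. ] [13. 18. 10.]
30 40 [ 483.9 -322.8   35.1] [ 8. 16.  9.]
40 51 [ 477.8 -319.4   45.1] [15. 19. 10.]
50 52 [ 473.8 -318.8   55.4] [12. 18. 10.]
60 50 [ 469.4 -317.6   64.9] [ 8. 16.  9.]
70 59 [ 464.8 -315.9   74.8] [ 8. 15. 10.]
80 88 [ 454.1 -314.4   86.1] [29. 16. 10.]
90 336 [ 446.8 -311.7   94.5] [24. 17.  9.]
axis [ 0.55871445 -0.14848934 -0.81595899]
((217.7889404296875, 133.4080810546875), (49.94196701049805, 17.889015197753906), 72.34988403320312)
```

Run:
```python
from h import *
G=goal_R(-17.8,27); g=np.array([458.8,-316,65.5])+19*G[:,0]
print(g); print(cur()[0]); print('pre',delta(g-80*G[:,0],G)); print('g',delta(g,G))
```

```text
[ 467.01289628 -318.63687252   48.57087604]
[ 500.88033879 -301.91302799  268.27327117]
pre (array([14.86,  6.2 , -2.88]), array([ -2.42,  -0.67, -27.09]))
g (array([21.98,  2.56, -2.71]), array([ -2.42,  -0.67, -27.09]))
```

Request:
{"api": "servo_tool", "payload": {"commands": [[[0,1,1.5,-0.7,-0.6,-0.2,-7],[0,3,3,-1.4,-1.2,-0.3,-14],[0,6,4.5,-2.1,-1.8,-0.5,-21],[0,9.5,6.2,-2.9,-2.4,-0.7,-27.1],[0,13,6.2,-2.9,-2.4,-0.7,-27.1],[0,14.8,6.2,-2.9,-2.4,-0.7,-27.1],[0,14.8,6.2,-2.9,-2.4,-0.7,-27.1],[0,14.8,6.2,-2.9,-2.4,-0.7,-27.1]]]}}

```text
time: 3.1
tool_pos: [432.3, -302.5, 123.8]
tcp_rot: [-89.7, 62.9, -17.2]
ft_force: [0.4, 0.2, 0.5]
finger_gap: 85.5
```

Run:
```python
from h import *
G=goal_R(-17.8,27); g=np.array([458.8,-316,65.5])+19*G[:,0]
print(r.sense()['joint_pos'].round(1),cur()[0]); print('g',delta(g,G))
im,d,c=snap('wrist','w3'); cv2.imwrite('pics/w3b.png',cv2.resize(im,None,fx=1.5,fy=1.5)[:,:,::-1])
```

```text
[ -50.7  -23.5  129.1   18.5   52.8 -131.7] [ 432.29075475 -302.51577484  123.81908521]
g (array([ 8.43,  0.05, -0.52]), array([0.26, 0.28, 0.13]))
```

View pics/w3b.png

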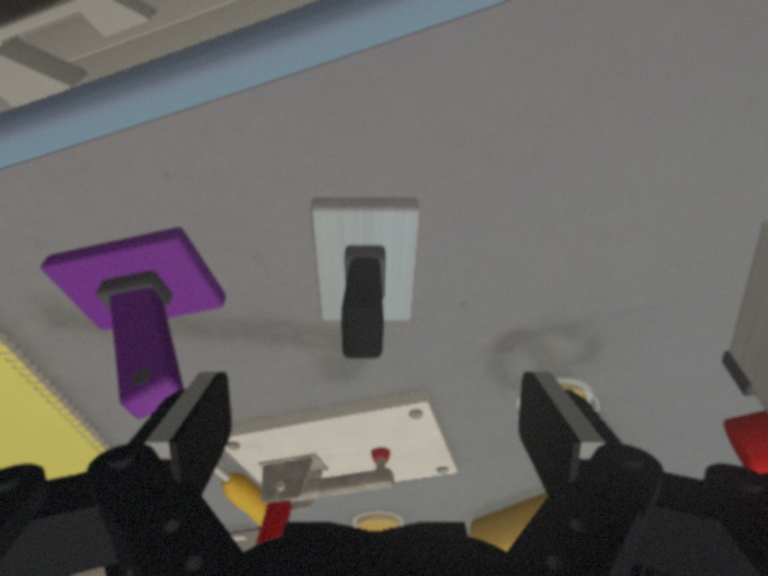

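Run:
```python
from h import *
im,d,c=load('w3'); P=cloud(d,c); p,R0=cur()
for u,v in [(117,255),(100,268),(118,262),(242,230),(228,225)]: print(u,v,P[v,u].round(0),(R0.T@(P[v,u]-p)).round(0))
```

```text
117 255 [ 458. -403.   87.] [ 58. -30. -88.]
100 268 [ 459. -414.   94.] [ 54. -38. -98.]
118 262 [ 402. -349.  140.] [-21.   7. -53.]
242 230 [ 449. -312.   95.] [35. -2. -3.]
228 225 [ 445. -319.   93.] [ 36.   0. -11.]
```

Request:
{"api": "servo_tool", "payload": {"commands": [[[120,0,0,-0.2,0,0,0],[120,0,0,-0.4,0,0,0],[120,2.5,0,-0.4,0,0,0],[120,5,0,-0.4,0,0,0],[120,7,0,-0.4,0,0,0],[120,8.4,0,-0.4,0,0,0],[120,8.4,0,-0.4,0,0,0]]], "force": 80}}

```text
time: 3.85
tool_pos: [466.2, -318.4, 46.6]
tcp_rot: [-89.5, 63.0, -17.2]
ft_force: [0.7, 0.1, 0.2]
finger_gap: 45.5
```

Run:
```python
from h import *
G=goal_R(-17.8,27); g=np.array([458.8,-316,65.5])+19*G[:,0]
print(delta(g,G))
im,d,c=snap('wrist','w4'); cv2.imwrite('pics/w4b.png',im[:,:,::-1])
```

```text
(array([-0.14, -0.17,  0.  ]), array([ 0.11,  0.29, -0.04]))
```

View pics/w4b.png

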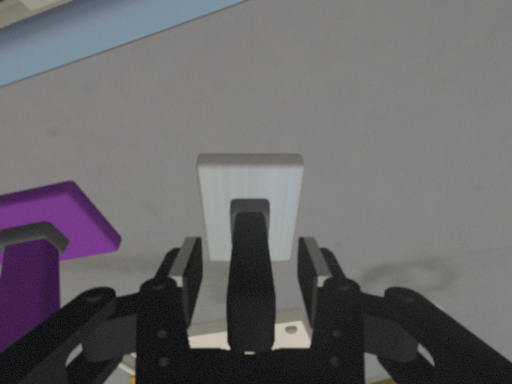

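Request:
{"api": "servo_tool", "payload": {"commands": [[[120,-0.1,-0.15,0,0,0,0],[255,-0.1,-0.15,0,0,0,0],[255,-0.1,-0.15,0,0,0,0],[255,-0.1,-0.15,0,0,0,0],[255,-0.1,-0.15,0,0,0,0],[255,-0.1,-0.15,0,0,0,0]]], "force": 80}}

```text
time: 4.5
tool_pos: [467.6, -319.8, 51.0]
tcp_rot: [-89.9, 62.8, -17.5]
ft_force: [-4.2, 2.5, 6.3]
finger_gap: 14.6
```

Run:
```python
from h import *
print(r.sense()['finger_gap'],r.sense()['joint_pos'].round(1),cur()[0],r.sense()['ft_force'])
# lift: 60mm world up, then
p,R0=cur(); print(delta(p+[0,0,80],R0))
```

```text
14.640836440798477 [ -48.3   -9.   126.1   20.9   41.  -134. ] [ 467.59933525 -319.82316451   51.0150137 ] [-4.19391777  2.50736171  6.28798043]
(array([-7.12, -3.66,  0.01]), array([0., 0., 0.]))
```

```bash
cat >> h.py <<'E'
def tam(o,yaw):
    """TCP pose for the tamper origin o, yaw"""
    y=np.radians(yaw); off=np.array([-17.6*np.cos(y)+.4*np.sin(y),-17.6*np.sin(y)-.4*np.cos(y),51.])
    return np.array(o)+off, goal_R(yaw,27)
def tam_now():
    p,R0=cur(); yaw=np.degrees(np.arctan2(-R0[0,2],R0[1,2])); lean=np.degrees(np.arcsin(np.hypot(R0[0,0],R0[1,0])))
    G=goal_R(yaw,27); loc=G.T@(np.array([0,0,0])-(tam([0,0,0],yaw)[0]))
    o=p+R0@loc; return o.round(1),round(yaw,2),round(lean,2)
E
python3 - <<'E'
from h import *
print(tam_now())
for o,y in [((480,-300,50),-17.8),((490,-250,95),-14),((495,-200,95),-8),((505,-120,95),-3),((515,-45,90),1.1)]: print(delta(*tam(o,y)))
E
```

```text
(array([ 4.847e+02, -3.248e+02,  1.000e-01]), np.float64(-17.59), np.float64(27.19))
(array([-4.98, -1.24,  2.24]), array([0.16, 0.15, 0.19]))
(array([-9.23, -2.8 ,  7.19]), array([-3.23, -1.58,  0.19]))
(array([-9.69, -1.9 , 11.93]), array([-8.57, -4.32,  0.2 ]))
(array([-10.33,  -0.62,  19.71]), array([-13.02,  -6.59,   0.2 ]))
(array([-10.47,   0.74,  27.04]), array([-16.67,  -8.46,   0.2 ]))
```

Request:
{"api": "servo_tool", "payload": {"commands": [[[255,-2.6,-1.3,0,0,0,0],[255,-5,-2,1.2,0,0,0],[255,-7.5,-2.6,4,-1.5,-0.8,0],[255,-9.3,-2.7,7.2,-3,-1.6,0],[255,-9.7,-1.9,12,-8,-4.2,0],[255,-10,-1.3,16,-11,-5.5,0],[255,-10.3,-0.6,19.7,-13,-6.6,0],[255,-10.3,-0.6,19.7,-13,-6.6,0]]], "force": 80}}

```text
time: 5.3
tool_pos: [486.1, -114.9, 143.1]
tcp_rot: [-89.6, 63.0, -2.3]
ft_force: [0.0, -0.7, -4.4]
finger_gap: 15.2
```

Run:
```python
from h import *
print(tam_now(),r.sense()['joint_pos'].round(1),r.sense()['finger_gap'])
for n in('side','wrist'): snap(n,n+'5')
im=np.hstack([load('side5')[0][130:330,130:380],load('wrist5')[0][180:380,100:410]]); cv2.imwrite('pics/v5.png',cv2.resize(im,None,fx=1.4,fy=1.4)[:,:,::-1])
for o,y in [((515,-45,90),1.1),((540,-40,88),1.1),((560,-40,86),1.1),((577,-40,84),1.1)]: print(delta(*tam(o,y)))
```

```text
(array([ 503.7, -115.1,   92.1]), np.float64(-2.71), np.float64(26.99)) [ -27.3  -32.5  133.    13.5   55.5 -119.9] 15.20838513358673
(array([ 0.59, -0.51,  7.27]), array([-3.59, -1.76,  0.06]))
(array([ 1.89, -2.62,  7.89]), array([-3.59, -1.76,  0.06]))
(array([ 2.98, -4.31,  7.99]), array([-3.59, -1.76,  0.06]))
(array([ 3.93, -5.73,  8.08]), array([-3.59, -1.76,  0.06]))
```

View pics/v5.png

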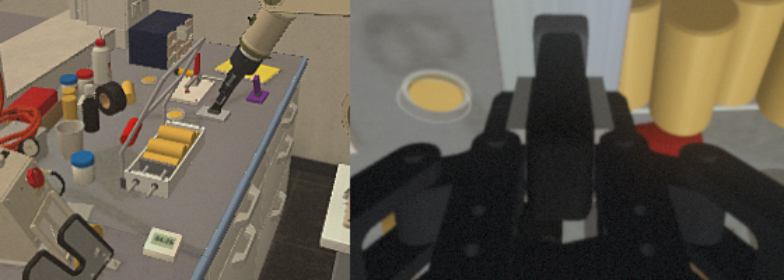

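The tamper is held (wrist view: blade between the pads, foot level below it) and hovering just right of the bin, with the dish at left (435,95).

Request:
{"api": "servo_tool", "payload": {"commands": [[[255,0.3,-0.2,3.5,-1.8,-0.9,0],[255,0.6,-0.5,7.3,-3.6,-1.8,0],[255,1.2,-1.5,7.6,-3.6,-1.8,0],[255,1.9,-2.6,7.9,-3.6,-1.8,0],[255,2.5,-3.5,7.9,-3.6,-1.8,0],[255,3,-4.3,8,-3.6,-1.8,0],[255,3,-4.3,8,-3.6,-1.8,0]]]}}

```text
time: 6.1
tool_pos: [543.5, -43.0, 137.1]
tcp_rot: [-89.9, 62.9, 1.0]
ft_force: [-0.7, 0.7, -4.2]
finger_gap: 15.3
```

Run:
```python
from h import *
s=r.sense();print(tam_now(),s['joint_pos'].round(1),s['finger_gap'],s['ft_force'])
for n in('side','wrist','scene'): snap(n,n+'6')
a=cv2.resize(load('side6')[0][180:300,190:310],(400,400)); b=cv2.resize(load('wrist6')[0][100:380,110:400],(400,400))
cv2.imwrite('pics/v6.png',np.hstack([a,b])[:,:,::-1])
```

```text
(array([561.1, -42.3,  86.2]), np.float64(0.93), np.float64(27.08)) [ -14.7  -23.1  127.3    9.2   49.9 -109.9] 15.254432173950011 [-0.73159524  0.67222699 -4.18143715]
```

View pics/v6.png

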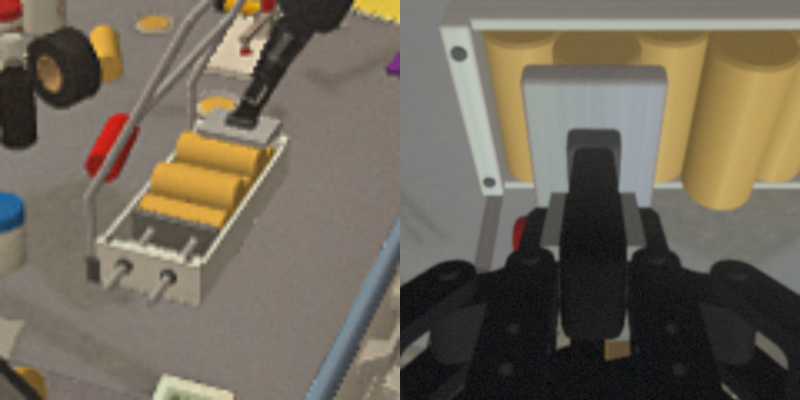

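Run:
```python
from h import *
p,R0=cur()
for o in [(577,-40,84),(577,-40,76),(577,-40,68),(577,-40,60),(577,-40,50)]: print(delta(*tam(o,1.1)))
```

```text
(array([ 0.95, -1.42,  0.15]), array([-0.15, -0.04,  0.06]))
(array([ 1.66, -1.05,  0.15]), array([-0.15, -0.04,  0.06]))
(array([ 2.38, -0.69,  0.15]), array([-0.15, -0.04,  0.06]))
(array([ 3.09, -0.32,  0.15]), array([-0.15, -0.04,  0.06]))
(array([3.98, 0.13, 0.15]), array([-0.15, -0.04,  0.06]))
```

Request:
{"api": "servo_tool", "payload": {"commands": [[[255,0.9,-1.4,0.15,0,0,0],[255,1.3,-1.2,0.15,0,0,0],[255,1.65,-1.05,0.15,0,0,0],[255,1.9,-0.9,0.15,0,0,0],[255,2.1,-0.8,0.15,0,0,0],[255,2.3,-0.7,0.15,0,0,0],[255,2.4,-0.65,0.15,0,0,0],[255,2.4,-0.65,0.15,0,0,0]]]}}

```text
time: 7.05
tool_pos: [560.2, -40.2, 119.7]
tcp_rot: [-90.0, 62.8, 1.0]
ft_force: [0.9, -0.1, -0.8]
finger_gap: 14.9
```

Run:
```python
from h import *
s=r.sense();print(tam_now(),s['ft_force'],s['wrist_torque'])
for z in (64,60,56,52,50): print(delta(*tam((577,-40,z),1.1)))
```

```text
(array([578. , -39.5,  68.8]), np.float64(1.01), np.float64(27.19)) [ 0.8735338  -0.09062275 -0.80618135] [-0.03236875  0.18029994  0.00776159]
(array([ 0.38,  0.29, -0.05]), array([-0.09, -0.03,  0.19]))
(array([ 0.74,  0.47, -0.05]), array([-0.09, -0.03,  0.19]))
(array([ 1.09,  0.66, -0.05]), array([-0.09, -0.03,  0.19]))
(array([ 1.45,  0.84, -0.05]), array([-0.09, -0.03,  0.19]))
(array([ 1.63,  0.93, -0.05]), array([-0.09, -0.03,  0.19]))
```

Request:
{"api": "servo_tool", "payload": {"commands": [[[255,0.18,0.1,0,0,0,0],[255,0.36,0.19,0,0,0,0],[255,0.54,0.28,0,0,0,0],[255,0.72,0.37,0,0,0,0],[255,0.9,0.46,0,0,0,0]]]}}

```text
time: 7.55
tool_pos: [559.3, -40.0, 108.3]
tcp_rot: [-89.9, 62.9, 1.1]
ft_force: [-0.5, -0.6, -3.5]
finger_gap: 15.0
```

Run:
```python
from h import *
s=r.sense();print(tam_now(),s['ft_force'],s['wrist_torque'])
for z in (54,52,50): print(delta(*tam((577,-40,z),1.1)))
```

```text
(array([577. , -39.2,  57.3]), np.float64(1.01), np.float64(27.06)) [-0.49091085 -0.6118736  -3.46695166] [-0.00721299  0.55417574  0.00962283]
(array([ 0.29,  0.14, -0.08]), array([-0.09, -0.  ,  0.06]))
(array([ 0.47,  0.24, -0.08]), array([-0.09, -0.  ,  0.06]))
(array([ 0.65,  0.33, -0.08]), array([-0.09, -0.  ,  0.06]))
```

Request:
{"api": "servo_tool", "payload": {"commands": [[[255,0.15,0.08,-0.05,0,0,0],[255,0.3,0.15,-0.05,0,0,0],[255,0.45,0.22,-0.05,0,0,0],[255,0.58,0.29,-0.05,0,0,0],[255,0.65,0.33,-0.05,0,0,0]]]}}

```text
time: 8.05
tool_pos: [559.8, -40.6, 101.6]
tcp_rot: [-89.9, 62.9, 1.1]
ft_force: [0.9, 0.1, -3.7]
finger_gap: 15.0
```

Run:
```python
from h import *
s=r.sense();print(tam_now(),s['ft_force'],s['wrist_torque'])
im,d,c=snap('wrist','w7'); P=cloud(d,c)
a=cv2.resize(im[80:380,110:450],(640,560)); cv2.imwrite('pics/v7.png',a[:,:,::-1])
```

```text
(array([577.5, -39.8,  50.6]), np.float64(1.01), np.float64(27.12)) [ 0.88299178  0.12551025 -3.73872061] [-0.02073314  0.57834039  0.08448933]
```

View pics/v7.png

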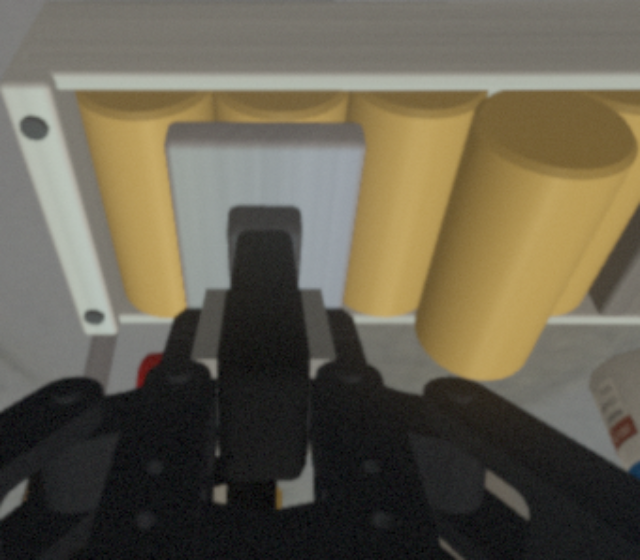

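Slug d has dropped level under the foot. Slug e now stands higher at (530,230) in the crop. I'll measure it.

Run:
```python
from h import *
im,d,c=load('w7'); P=cloud(d,c)
hsv=cv2.cvtColor(im,cv2.COLOR_RGB2HSV); am=(hsv[...,0]>12)&(hsv[...,0]<28)&(hsv[...,1]>110)
q=P[am]; q=q[(q[:,2]>20)&(q[:,2]<100)&(q[:,1]<150)]
for y in range(-96,110,8):
    s=q[abs(q[:,1]-y)<4]
    if len(s)>8: print(y,len(s),np.percentile(s[:,2],[50,95]).round(1),np.percentile(s[:,0],[2,98]).round(0))
for o in [(570,-40,62),(555,-40,80),(545,-38,92),(545,0,95),(545,38,95),(560,38,93),(574,38,91)]: print(o,delta(*tam(o,1.1)))
```

```text
-96 365 [41.9 43.8] [533. 624.]
-88 1224 [46.9 48.9] [533. 625.]
-80 1490 [49.5 50.5] [533. 625.]
-72 1218 [49.4 50.4] [533. 624.]
-64 233 [42.9 47. ] [532. 540.]
-56 207 [37.4 40.9] [533. 546.]
-48 223 [43.7 47.3] [532. 539.]
-40 212 [46.4 49.9] [531. 535.]
-32 223 [46.3 49.7] [531. 535.]
-24 216 [44.1 47.9] [531. 853.]
-16 189 [37.2 42.3] [532. 545.]
-8 994 [44.7 46.7] [531. 622.]
0 1681 [48.4 50. ] [531. 624.]
8 1540 [49.8 50.7] [530. 623.]
16 3016 [56.1 67.2] [530. 621.]
24 3041 [71.6 75.7] [528. 621.]
32 2655 [77.1 78.8] [528. 621.]
40 2252 [78.4 79.4] [528. 620.]
48 1628 [75.6 78.2] [528. 619.]
56 508 [61.6 74. ] [528. 615.]
64 300 [48.2 50.5] [529. 537.]
72 990 [49.8 50.7] [529. 619.]
80 882 [47.9 49.5] [529. 622.]
88 132 [42.8 45.2] [529. 622.]
(570, -40, 62) (array([-1.36,  0.13, -0.01]), array([-0.1 , -0.01,  0.11]))
(555, -40, 80) (array([-3.64,  0.64,  0.02]), array([-0.1 , -0.01,  0.11]))
(545, -38, 92) (array([-5.17,  0.98,  0.24]), array([-0.1 , -0.01,  0.11]))
(545, 0, 95) (array([-5.4 ,  0.79,  4.04]), array([-0.1 , -0.01,  0.11]))
(545, 38, 95) (array([-5.37,  0.73,  7.84]), array([-0.1 , -0.01,  0.11]))
(560, 38, 93) (array([-4.51, -0.52,  7.81]), array([-0.1 , -0.01,  0.11]))
(574, 38, 91) (array([-3.69, -1.67,  7.79]), array([-0.1 , -0.01,  0.11]))
```

Request:
{"api": "servo_tool", "payload": {"commands": [[[255,-1.4,0.1,0,0,0,0],[255,-3.6,0.6,0,0,0,0],[255,-5.2,1,0.2,0,0,0],[255,-5.4,0.8,4,0,0,0],[255,-5.4,0.7,8,0,0,0],[255,-4.5,-0.5,8,0,0,0],[255,-3.7,-1.6,8,0,0,0],[255,-3.7,-1.6,8,0,0,0]]]}}

```text
time: 8.9
tool_pos: [556.7, 40.0, 142.3]
tcp_rot: [-89.9, 62.8, 1.1]
ft_force: [-0.9, 0.0, -3.6]
finger_gap: 14.9
```

Run:
```python
from h import *
s=r.sense();print(tam_now(),s['ft_force'],s['joint_pos'].round(1))
im,d,c=snap('wrist','w8')
a=cv2.resize(im[80:380,110:450],(640,560)); cv2.imwrite('pics/v8.png',a[:,:,::-1])
for z in (84,80,76,70,64,60): print(z,delta(*tam((574,41,z),1.1)))
```

```text
(array([574.4,  40.8,  91.3]), np.float64(1.07), np.float64(27.16)) [-0.87747543  0.03266651 -3.60797114] [ -2.1 -21.1 125.3   2.   48.7 -94.2]
84 (array([0.64, 0.26, 0.06]), array([-0.07,  0.  ,  0.09]))
80 (array([1.  , 0.45, 0.06]), array([-0.07,  0.  ,  0.09]))
76 (array([1.35, 0.63, 0.06]), array([-0.07,  0.  ,  0.09]))
70 (array([1.89, 0.9 , 0.06]), array([-0.07,  0.  ,  0.09]))
64 (array([2.42, 1.17, 0.06]), array([-0.07,  0.  ,  0.09]))
60 (array([2.78, 1.36, 0.06]), array([-0.07,  0.  ,  0.09]))
```

View pics/v8.png

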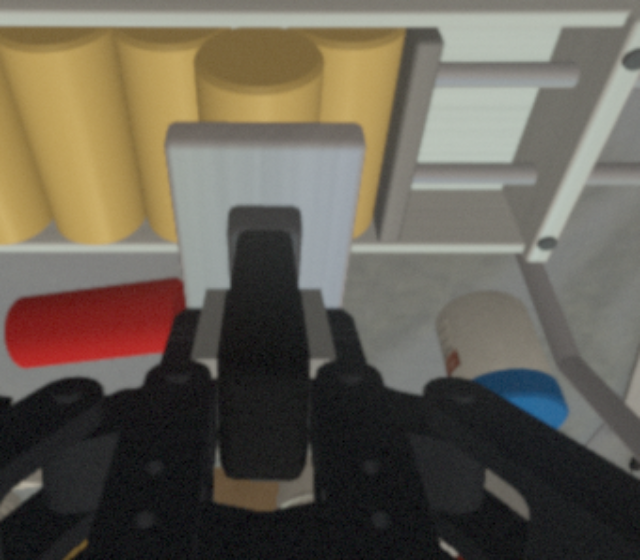

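Slug e is centred under the foot (column 260), and d now lies level to its left. Pressing.

Request:
{"api": "servo_tool", "payload": {"commands": [[[255,0.6,0.27,0,0,0,0],[255,0.9,0.42,0,0,0,0],[255,1.15,0.54,0,0,0,0],[255,1.35,0.64,0,0,0,0],[255,1.5,0.72,0,0,0,0],[255,1.6,0.77,0,0,0,0]]]}}

```text
time: 9.55
tool_pos: [557.8, 39.2, 126.3]
tcp_rot: [-90.0, 62.6, 1.0]
ft_force: [-0.1, 0.3, 4.2]
finger_gap: 15.1
```

Run:
```python
from h import *
s=r.sense();print(tam_now(),s['ft_force'],s['wrist_torque'])
```

```text
(array([575.7,  39.9,  75.4]), np.float64(0.99), np.float64(27.36)) [-0.11924194  0.32986359  4.2250846 ] [ 0.07756399 -0.00787424 -0.01535243]
```

Request:
{"api": "servo_tool", "payload": {"commands": [[[255,0.18,0.09,0.05,0,0,0],[255,0.36,0.18,0.1,0,0,0],[255,0.54,0.27,0.1,0,0,0]]]}}

```text
time: 9.85
tool_pos: [556.1, 40.4, 117.9]
tcp_rot: [-89.9, 62.9, 1.1]
ft_force: [-0.1, 0.2, 0.5]
finger_gap: 15.3
```

Run:
```python
from h import *
s=r.sense();print(tam_now(),s['ft_force'],s['wrist_torque'])
```

```text
(array([573.8,  41.2,  66.9]), np.float64(1.01), np.float64(27.11)) [-0.11427624  0.19910114  0.54309563] [ 0.05805045  0.00973193 -0.01944071]
```

Request:
{"api": "servo_tool", "payload": {"commands": [[[255,0.18,0.09,0.05,0,0,0],[255,0.36,0.18,0.1,0,0,0],[255,0.54,0.27,0.15,0,0,0],[255,0.72,0.36,0.15,0,0,0],[255,0.9,0.45,0.15,0,0,0]]]}}

```text
time: 10.35
tool_pos: [555.8, 41.9, 107.3]
tcp_rot: [-89.9, 63.0, 1.1]
ft_force: [0.2, 0.5, -3.2]
finger_gap: 15.1
```

Run:
```python
from h import *
s=r.sense();print(tam_now(),s['ft_force'],s['wrist_torque'])
for z in (54,52,50,49): print(z,delta(*tam((574,44,z),1.1)))
```

```text
(array([573.5,  42.7,  56.3]), np.float64(1.02), np.float64(27.05)) [ 0.18719421  0.46606503 -3.21186266] [ 0.10166152  0.49305567 -0.02369882]
54 (array([0.24, 0.05, 0.13]), array([-0.08, -0.01,  0.05]))
52 (array([0.41, 0.14, 0.13]), array([-0.08, -0.01,  0.05]))
50 (array([0.59, 0.23, 0.13]), array([-0.08, -0.01,  0.05]))
49 (array([0.68, 0.28, 0.13]), array([-0.08, -0.01,  0.05]))
```

Request:
{"api": "servo_tool", "payload": {"commands": [[[255,0.18,0.08,0.1,0,0,0],[255,0.34,0.16,0.1,0,0,0],[255,0.5,0.24,0.1,0,0,0],[255,0.6,0.28,0.1,0,0,0],[255,0.68,0.31,0.1,0,0,0]]]}}

```text
time: 10.85
tool_pos: [557.2, 42.8, 101.3]
tcp_rot: [-89.9, 62.8, 1.1]
ft_force: [-1.9, 0.2, 1.8]
finger_gap: 14.6
```

Run:
```python
from h import *
s=r.sense();print(tam_now(),s['ft_force'],s['wrist_torque'])
```

```text
(array([574.9,  43.6,  50.3]), np.float64(1.01), np.float64(27.19)) [-1.929118    0.18309985  1.77928653] [ 0.0442961   0.47721925 -0.00788003]
```

Request:
{"api": "servo_tool", "payload": {"commands": [[[255,0.1,0.05,0,0,0,0],[255,0.18,0.09,0,0,0,0],[255,0.18,0.09,0,0,0,0]]]}}

```text
time: 11.15
tool_pos: [558.6, 42.8, 101.2]
tcp_rot: [-90.0, 62.6, 1.0]
ft_force: [-2.9, 0.1, 5.7]
finger_gap: 14.8
```

Run:
```python
from h import *
s=r.sense();print(tam_now(),s['ft_force'],s['wrist_torque'])
for o in [(567,44,62),(550,44,80),(540,42,92),(530,0,95),(515,-45,95)]: print(o,delta(*tam(o,1.1)))
```

```text
(array([576.5,  43.6,  50.3]), np.float64(1.01), np.float64(27.38)) [-2.86671701  0.08743489  5.7207848 ] [0.07348014 0.35029111 0.01099223]
(567, 44, 62) (array([-1.47,  0.27,  0.06]), array([-0.09, -0.03,  0.38]))
(550, 44, 80) (array([-3.85,  0.96,  0.09]), array([-0.09, -0.03,  0.38]))
(540, 42, 92) (array([-5.38,  1.29, -0.09]), array([-0.09, -0.03,  0.38]))
(530, 0, 95) (array([-6.14,  2.11, -4.27]), array([-0.09, -0.03,  0.38]))
(515, -45, 95) (array([-6.87,  3.51, -8.75]), array([-0.09, -0.03,  0.38]))
```

Slugs are bottomed out at 50.3 mm. Lifting clear and backing out to the right.

Request:
{"api": "servo_tool", "payload": {"commands": [[[255,-1.3,-0.3,0,0,0,0],[255,-3.8,0.9,0,0,0,0],[255,-5.4,1.3,-0.1,0,0,0],[255,-6,2,-4,0,0,0],[255,-6.8,3.5,-8.7,0,0,0],[255,-6.8,3.5,-8.7,0,0,0]]]}}

```text
time: 11.75
tool_pos: [494.9, -51.8, 143.5]
tcp_rot: [-90.3, 62.8, 0.3]
ft_force: [0.4, 0.3, -3.5]
finger_gap: 14.9
```

Run:
```python
from h import *
s=r.sense();print(tam_now(),s['ft_force'])
for n in('wrist','side'): snap(n,n+'9')
for f in('wrist9','side9'):
    im,d,c=load(f); P=cloud(d,c)
    hsv=cv2.cvtColor(im,cv2.COLOR_RGB2HSV); am=(hsv[...,0]>12)&(hsv[...,0]<28)&(hsv[...,1]>110)
    q=P[am]; q=q[(q[:,2]>20)&(q[:,2]<100)&(q[:,1]<150)&(q[:,0]>500)&(q[:,0]<650)]
    print(f,[(y,np.percentile(q[abs(q[:,1]-y)<4][:,2],95).round(1)) for y in range(-96,120,8) if (abs(q[:,1]-y)<4).sum()>5])
a=cv2.resize(load('side9')[0][180:300,190:310],(400,400)); b=cv2.resize(load('wrist9')[0][100:380,110:400],(400,400))
cv2.imwrite('pics/v9.png',np.hstack([a,b])[:,:,::-1])
```

```text
(array([512.7, -51.4,  92.6]), np.float64(0.56), np.float64(27.16)) [ 0.40653572  0.3356053  -3.51101672]
wrist9 [(-96, np.float64(44.0)), (-88, np.float64(45.3)), (-8, np.float64(46.6)), (0, np.float64(49.9)), (8, np.float64(50.8)), (16, np.float64(49.8)), (24, np.float64(46.1)), (32, np.float64(44.9)), (40, np.float64(49.5)), (48, np.float64(51.0)), (56, np.float64(50.7)), (64, np.float64(48.2)), (72, np.float64(42.8)), (80, np.float64(48.7)), (88, np.float64(50.8)), (96, np.float64(50.9)), (104, np.float64(49.0)), (112, np.float64(42.7))]
side9 [(-80, np.float64(49.2)), (-72, np.float64(51.4)), (-64, np.float64(49.8)), (-56, np.float64(46.5)), (-40, np.float64(49.4)), (-32, np.float64(51.8)), (-24, np.float64(50.3)), (-16, np.float64(48.8)), (0, np.float64(48.2)), (8, np.float64(51.5)), (16, np.float64(51.4)), (24, np.float64(47.7)), (32, np.float64(43.4)), (48, np.float64(50.7)), (56, np.float64(51.7)), (64, np.float64(49.2)), (72, np.float64(46.7)), (88, np.float64(49.8)), (96, np.float64(50.8)), (104, np.float64(50.6)), (112, np.float64(47.7))]
```

View pics/v9.png

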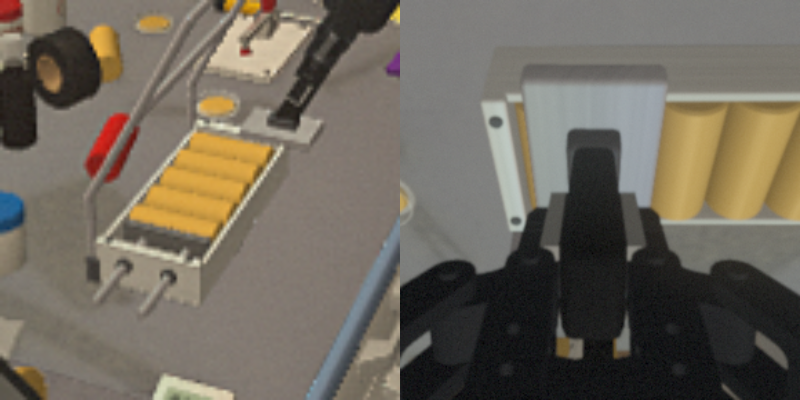

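All five slugs lie level (tops 50–51 mm in both views). Next I put the tamper back near where it started.

Run:
```python
from h import *
for o,y in [((505,-120,95),-3),((495,-200,95),-8),((482,-295,80),-14),((482,-295,25),-14),((482,-295,5),-14)]: print(o,delta(*tam(o,y)))
```

```text
(505, -120, 95) (array([-0.67,  0.7 , -7.2 ]), array([3.29, 1.71, 0.14]))
(495, -200, 95) (array([ -1.17,   1.67, -15.03]), array([7.74, 3.99, 0.14]))
(482, -295, 80) (array([ -0.47,   3.58, -24.33]), array([13.09,  6.72,  0.14]))
(482, -295, 25) (array([  4.42,   6.09, -24.34]), array([13.09,  6.72,  0.14]))
(482, -295, 5) (array([  6.2 ,   7.  , -24.34]), array([13.09,  6.72,  0.14]))
```

Request:
{"api": "servo_tool", "payload": {"commands": [[[255,-0.5,0.5,-4.5,1.5,0.8,0],[255,-0.8,0.9,-9,4.5,2.2,0],[255,-1.2,1.6,-14,7,3.7,0],[255,-1,2.3,-18.5,10,5,0],[255,-0.5,3.5,-23,12,6.2,0],[255,1,4.3,-24.3,13,6.7,0],[255,3.5,5.6,-24.3,13,6.7,0],[255,4.4,6.1,-24.3,13,6.7,0]]]}}

```text
time: 12.65
tool_pos: [465.4, -286.2, 72.4]
tcp_rot: [-89.6, 63.1, -13.2]
ft_force: [-1.1, 1.5, -4.7]
finger_gap: 15.2
```

Run:
```python
from h import *
s=r.sense();print(tam_now(),s['ft_force'],s['qd'].round(1))
for z in (25,10,4,1,0): print(z,delta(*tam((482,-295,z),-14)))
```

```text
(array([ 482.6, -289.7,   21.4]), np.float64(-13.52), np.float64(26.85)) [-1.10224742  1.45618414 -4.72008733] [  0.3   8.5   3.6   4.6 -10.8  -6.4]
25 (array([-0.3 , -0.21, -0.49]), array([ 0.36,  0.37, -0.15]))
10 (array([ 1.04,  0.47, -0.5 ]), array([ 0.36,  0.37, -0.15]))
4 (array([ 1.58,  0.74, -0.5 ]), array([ 0.36,  0.37, -0.15]))
1 (array([ 1.85,  0.87, -0.5 ]), array([ 0.36,  0.37, -0.15]))
0 (array([ 1.94,  0.92, -0.5 ]), array([ 0.36,  0.37, -0.15]))
```

Request:
{"api": "servo_tool", "payload": {"commands": [[[255,0.5,0.25,0,0,0,0],[255,1,0.5,0,0,0,0],[255,1.4,0.7,0,0,0,0],[255,1.5,0.75,0,0,0,0],[255,1.5,0.75,0,0,0,0]]]}}

```text
time: 13.15
tool_pos: [466.8, -288.9, 60.0]
tcp_rot: [-90.1, 62.8, -13.7]
ft_force: [0.1, -0.5, -4.1]
finger_gap: 14.8
```

Run:
```python
from h import *
s=r.sense();print(tam_now(),s['ft_force'],s['qd'].round(1))
```

```text
(array([ 484.1, -292.7,    9.1]), np.float64(-13.6), np.float64(27.18)) [ 0.14595159 -0.47405468 -4.12098397] [-0.2 -0.3 -0.  -0.   0.3  0. ]
```

Request:
{"api": "servo_tool", "payload": {"commands": [[[255,0.3,0.15,0,0,0,0],[255,0.55,0.28,0,0,0,0],[255,0.7,0.36,0,0,0,0],[255,0.78,0.4,0,0,0,0],[255,0.78,0.4,0,0,0,0]]]}}

```text
time: 13.65
tool_pos: [466.6, -289.0, 51.1]
tcp_rot: [-90.0, 62.8, -13.7]
ft_force: [-1.4, 1.3, 1.1]
finger_gap: 15.1
```

Run:
```python
from h import *
s=r.sense();print(tam_now(),s['ft_force'],s['qd'].round(1))
```

```text
(array([ 4.840e+02, -2.928e+02,  1.000e-01]), np.float64(-13.62), np.float64(27.17)) [-1.44343731  1.28955942  1.11207399] [ 0.1 -0.   0.  -0.1 -0.1  0.2]
```

Request:
{"api": "servo_tool", "payload": {"commands": [[[190,0,0,0,0,0,0],[150,0,0,0,0,0,0],[120,0,0,0,0,0,0],[120,0,0,0,0,0,0],[120,0,0,0,0,0,0]]]}}

```text
time: 14.15
tool_pos: [466.4, -288.9, 50.8]
tcp_rot: [-90.0, 62.9, -13.6]
ft_force: [0.1, -1.1, 0.0]
finger_gap: 45.5
```

Request:
{"api": "servo_tool", "payload": {"commands": [[[120,-2,0,0,0,0,0],[120,-4.5,0,0,0,0,0],[120,-8,0,0,0,0,0],[120,-12,0,0,0,0,0],[120,-15,0,0,0,0,0],[120,-15,0,0,0,0,0],[120,-15,0,0,0,0,0]]]}}

```text
time: 14.85
tool_pos: [400.1, -273.3, 185.2]
tcp_rot: [-90.2, 62.8, -13.9]
ft_force: [-0.5, -0.4, -0.1]
finger_gap: 45.1
```

Run:
```python
from h import *
s=r.sense();print(s['time'],cur()[0],s['ft_force'],s['finger_gap'],s['qd'].round(1))
for n in('scene','wrist','side'): snap(n,n+'10')
a=cv2.resize(load('scene10')[0][150:350,170:330],(400,500)); b=cv2.resize(load('wrist10')[0],(400,300)); b=np.vstack([b,cv2.resize(load('side10')[0][180:300,190:310],(400,200))])
cv2.imwrite('pics/v10.png',np.hstack([a,b])[:,:,::-1])
for f in('scene0','scene10'):
    im,d,c=load(f);P=cloud(d,c);X,Y,Z=P[...,0],P[...,1],P[...,2];hsv=cv2.cvtColor(im,cv2.COLOR_RGB2HSV)
    m=(abs(X-746)<50)&(abs(Y-184)<50)&(hsv[...,0]>95)&(hsv[...,0]<115)&(hsv[...,1]>150); print(f,'jar',np.nanmedian(P[m],0).round(1))
    m=(abs(X-656)<50)&(abs(Y+231)<50)&(hsv[...,0]>12)&(hsv[...,0]<28)&(hsv[...,1]>130); print('dish',np.nanmedian(P[m],0).round(1))
    m=(abs(X-455)<60)&(abs(Y-314)<60)&(Z>22)&(Z<45); print('timer',m.sum(),np.nanmedian(P[m],0).round(1))
```

```text
14.85 [ 400.1096759  -273.32851757  185.23191001] [-0.47095351 -0.44757938 -0.09175019] 45.1015343443712 [ 0.6  2.3  1.6 -0.1 -0.3  0. ]
scene0 jar [740.5 175.7  74.2]
dish [ 660.6 -228.6    7.3]
timer 134 [454.5 321.9  30. ]
scene10 jar [740.3 177.1  73. ]
dish [ 660.  -228.5    7.4]
timer 136 [454.9 322.   29.2]
```

View pics/v10.png

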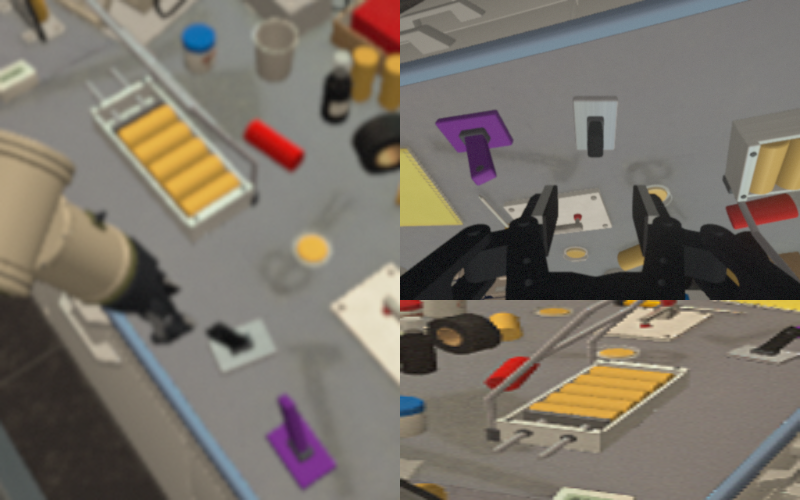

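The tamper stands on its foot, released, at (240,345) in the scene crop. All five slugs lie level, the gripper is clear, and the bystanders have not moved.

```bash
python3 -c "
from bench import r
print(r.hand_in())"
```

```text
the job is handed in; nothing more can be done
None
```

All five slugs now lie level, and the tamper is back on its foot on the worktop right of the bin. I handed the job in at about 15 s.

- **Pressing:** I held the black-handled tamper and pressed slug_d, then slug_e, from under the guard bars. The highest pressing force I read was about 9–10 N, but I only read it between moves, so a brief peak could have been missed.
- **Slugs:** The tops measured about 50–52 mm in both the wrist and side views. Only the pads on the handle were in contact; the gripper did not touch the slugs.
- **Tamper:** It stands released at about x 484, y -293 mm, and the gripper is about 15 cm clear of it.
- **Bystanders:** The jar, timer and dish measured within 1.5 mm of where they started, which is within measurement noise. No check failed or disagreed.

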